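# Tip the casting mould down onto its drying place

### The job

Lay the small strapped plaster mould down to dry inside the blue outline on the wooden board, without picking it up: with the fingertips, first push it low down so that it slides upright along the board towards the blue outline, then push it high up so that it topples over and falls flat inside the outline, its head pointing away from where it stood. It must drop straight into place, so do not tip it before it stands close enough, and leave the stamp, the glaze bottle and the ring cutter alone.

Things in the scene. Friction and masses are not known exactly. Their poses are not given: they have to be found in the camera images.
- board: Fixed plywood board lying on the worktop, 340 mm long, 124 mm wide, 12 mm thick. Origin at the centre of its underside; its y axis runs along its length, z up; its top is 12 mm above the worktop.
- blue_outline: Blue rectangle painted on the board near one end (which end varies): 110 mm along the board, 100 mm across it, over the outside of its 6 mm line; paint only, no step. Origin at its centre on the board's top; y along the board, x across. Its centre is 102 mm from the board's centre.
- red_outline: Red rectangle of the same size at the board's other end; not to be used. Origin and axes as for the blue one.
- mould: Loose two-part white plaster mould with two dark bands and a dark pour hole on top: a solid block 76 mm tall, 66 mm wide (its x), 38 mm thick (its y), about 0.24 kg. It starts upright on its foot near the board's middle, broad faces turned to the outlines within 3 degrees, 25 to 65 mm too far off to fall centrally in the blue one. Origin at the centre of the foot, z towards the head.
- mould_center (a point): Centre of the mould, 38 mm above its foot. Pushed on a broad face up to about 18 mm above the foot the mould slides upright; pushed at 50 mm or more it tips over the foot's far edge, falls by itself once leaning about 27 degrees, and then covers the 76 mm of board beyond that edge.
- mould_foot_a (a point): Middle of the foot's edge at the mould's -x end (x -33 mm, y 0, z 0 in the mould's frame).
- mould_foot_b (a point): The same at its +x end (x +33 mm, y 0, z 0).
- mould_head_a (a point): Middle of the top's edge at the mould's -x end (x -33 mm, y 0, z 76 mm).
- mould_head_b (a point): The same at its +x end (x +33 mm, y 0, z 76 mm).
- wood_stamp: Loose turned wooden stamp standing on the worktop just off the left end of the board, 33 mm across, 62 mm tall; leave alone. Origin at the centre of its foot.
- glaze_bottle: Loose small glaze bottle with a blue cap standing on the worktop just behind the board (others like it stand far back and are fixed), 39 mm across, 86 mm tall; leave alone. Origin at the centre of its foot.
- ring_cutter: Loose metal ring cutter lying on the worktop beyond the board, 47 mm across, 18 mm tall; leave alone. Origin at the centre of its underside.
There are look-alikes about, which are no part of the job. What is shaped like the mould but pink or turquoise is not meant.

How it is judged:
On the way:
1. the mould stands upright, slid along the board until its centre is within 77 mm of the blue outline's centre (angle between mould's own z axis and vertical below 0.15 rad and horizontal distance between mould_center and blue_outline below 0.077 m), for 0.2 s.
At the end, for the whole second after the job is handed in: The mould lies at rest, flat on a broad face on the board (within 4 degrees), no corner of its 66 x 76 mm shape more than 1 mm beyond the outer edge of the blue line, its head pointing away from the board's middle (head end over 105 mm from the board's centre) (angle between mould's own z axis and vertical between 1.5 and 1.64 rad and height (world z) of mould_center between 0.025 and 0.037 m and linear speed of mould below 0.01 m/s and angular speed of mould below 0.05 rad/s and x of mould_foot_a in the frame of blue_outline between -0.051 and 0.051 m and y of mould_foot_a in the frame of blue_outline between -0.056 and 0.056 m and x of mould_foot_b in the frame of blue_outline between -0.051 and 0.051 m and y of mould_foot_b in the frame of blue_outline between -0.056 and 0.056 m and x of mould_head_a in the frame of blue_outline between -0.051 and 0.051 m and y of mould_head_a in the frame of blue_outline between -0.056 and 0.056 m and x of mould_head_b in the frame of blue_outline between -0.051 and 0.051 m and y of mould_head_b in the frame of blue_outline between -0.056 and 0.056 m and horizontal distance between mould_head_a and board above 0.105 m); the robot touches nothing.
It fails at once if the mould is lifted or carried (height (world z) of mould_center above 0.075 m or (angle between mould's own z axis and vertical above 1.45 rad and height (world z) of mould_center above 0.05 m)).
It fails at once if the mould lies fallen well off the blue outline: its centre more than 22 mm from the outline's centre along the board or 25 mm across it (angle between mould's own z axis and vertical above 1.5 rad and (y of mould_center in the frame of blue_outline above 0.022 m or y of mould_center in the frame of blue_outline below -0.022 m or x of mould_center in the frame of blue_outline above 0.025 m or x of mould_center in the frame of blue_outline below -0.025 m)).
It fails at once if the wooden stamp, the glaze bottle or the ring cutter is moved by more than 15 mm (distance of any of wood_stamp, glaze_bottle, ring_cutter from where it was at the start of the episode above 0.015 m).
It also fails if it takes over 50 s, if anything falls off the work surface, if the arm or the gripper's body presses on something with over 40 N, if the wrist force passes 120 N, or if a joint passes its speed limit or range.

### The arm

A 6-joint arm with a two-finger parallel gripper is mounted at the origin on a cart in front of the work surface, level with it; the furniture and walls round the work are solid. World frame = base frame: x ahead of the robot, y to its left, z up, the work surface at z = 0. Lengths are in m, angles in rad, forces in N, time in s.
With the tool pointing down it reaches from about 0.35 to 0.85 m from the base axis. Payload 8.1 kg.
Tool frame: the origin (TCP) lies midway between the tips of the shut fingers; the grasp point (between the pads) lies 19 mm behind it (robot.tcp_to_grasp is the distance from the TCP to the grasp point, in m); x points along the fingers, y is the direction in which the jaws open and shut, and the axes are right-handed (so a half turn about x gives the same grasp; the last joint's range is limited). The gripper opens to 93 mm and grips with 3 to 60 N. Pads are 15 mm wide; open, the fingers measure 128 mm over their backs; the gripper's body (75 mm by 188 mm) begins 65 mm behind the grasp point.
Start: joints at [1.078, 0.13, 1.488, -0, 1.523, -0.085], TCP at [0.238, 0.551, 0.219] pointing down, gripper open.
Joint ranges: [-2.96, 2.96], [-0.89, 2.26], [0.02, 2.5], [-1.34, 4.48], [0, 2.73], [-2.66, 2.66]. Speed limits (rad/s): [2.39, 2.39, 2.79, 3.14, 3.14, 3.14].

### API

Orientations are given as a rotation vector (axis times angle).
In Python, from plant import robot gives the robot as it stands.
- The arm moves only by the tool play_rows, never from a script. Its argument "plan" is a list of rows, each an object with "slide": the shift along the world's x, y, z as a fraction of full scale, a list of three; "roll": the turn about the world's z as a fraction of full scale; "fingers": the gripper command: -1 is shut, 1 is fully open, values between are in proportion. A call has 1 to 20 rows; each row shifts and turns the commanded pose from where the row before left it; what a row does not reach is not made up. Full scale, the value 1, is 30 mm for a shift and 8 degrees for a turn. A row lasts 1/8 s, in which the tool goes at most 62.5 mm and 10.7 degrees, less where a joint would pass 70% of its speed; a pose out of reach is approached as far as the arm can. A call with a number of a shift or a turn outside -1 to 1 is refused whole. A call with a gripper value outside its range is refused whole. The fingers move at their own pace and stop on an object; "squeeze" is the grip in N (left out, the last holds). Time passes only in rows, so rows that do not move let the fingers close. It gives the time, the measured TCP pose, the force and the opening at its end, in the units of the state.
- robot.read_state(): the state, without advancing time (a new reading comes with each control period).
- robot.read_camera(name): name is "scene" or "top"; returns the picture (420x560x3 uint8, red, green, blue); there is no depth.
- robot.get_calibration(name): a dict with "fx", "fy", "cx", "cy" (pixels), "R" (3x3) and "t" (3): a world point X has camera coordinates R X + t. Camera axes: x right, y down, z forward; pixel columns grow to the right and rows downward; lengths in m; the calibration is good to about 2 mm. A picture is of the moment at which its call begins. get_calibration takes no time and is no camera call.
- robot.close_job(): hands the job in, once; it reports no verdict.
Trained networks look in the newest picture that a camera, given by its name, has taken for a name from the list of things; names that differ only in an ending like _2 or _b are one class to them, and where a whole thing is asked for, a point or a joint stands for the part that bears it (a point fixed in the world has none). Each returns a list of dicts, best first, with "p" (0 to 1); they miss things now and then, are a little off and sometimes report something else, mostly with a low value. They report only what shows in the picture. A call takes as long as a camera call. They do not tell look-alikes from the thing itself.
- robot.boxes_of(camera, target): "extent" ([centre column, centre row, width, height] in pixels, round what is visible of it).
- robot.regions_of(camera, target): "region" (420x560 bool, what is visible of it) and "extent" ([centre column, centre row, width, height] in pixels, round what is visible of it).
- robot.mark_of(camera, target): "point" ([column, row] in pixels: a listed point, or the origin of a listed thing).
The state is a dict: "t": time; "q": joint angles; "dq": joint speeds; "joint_torque": joint torques, N m; "tool_pos": TCP position; "orientation": TCP orientation; "force": force on the tool from outside, world axes, zero at the start; "wrist_torque": the same for the moment, N m; "opening": finger opening in m.
Only numpy, scipy, OpenCV 4.12 (cv2) and the standard library are available. Lean on these libraries where they do the work, as an engineer would, in place of code of your own. Each camera call takes 0.05 s, during which the arm holds its last target.

## Working session

There is one attempt and no reset: what is moved stays moved. The work goes in short steps, Python scripts to look and compute and a tool call to move; the robot and the scene stay as the last step left them, time stands still between calls to the robot, and variables do not carry over. Pictures are saved under pics/ and viewed, and the job is handed in when it is done.

Besides the shell and the picture viewer there is one more tool, called as name(argument=value, ...), one argument or row to a line, values as JSON. play_rows: Moves the arm, as the interface text tells. Its arguments: {"type":"object","properties":{"plan":{"type":"array","items":{"type":"object","properties":{"slide":{"type":"array","items":{"type":"number","minimum":-1,"maximum":1}},"roll":{"type":"number","minimum":-1,"maximum":1},"fingers":{"type":"number"}}}},"squeeze":{"type":"number"}},"required":["plan"]}

```bash
mkdir -p pics && ls && python3 - <<'E'
from plant import robot
import cv2
for n in ("scene","top"):
    im=robot.read_camera(n); cv2.imwrite(f"pics/{n}0.png",im[:,:,::-1])
    c=robot.get_calibration(n); print(n,c)
s=robot.read_state(); print(s)
for n in ("scene","top"):
    for t in ("mould_center","mould_foot_a","mould_head_a","blue_outline","red_outline","board","wood_stamp","glaze_bottle","ring_cutter"):
        print(n,t,[( [round(float(v)) for v in d["point"]],round(d["p"],2)) for d in robot.mark_of(n,t)][:4])
E
```

```text
pics
scene {'fx': 416.40133257174057, 'fy': 416.40133257174057, 'cx': 276.57098344512053, 'cy': 211.32705087359807, 'R': array([[-0.62019016, -0.78441765, -0.00728795],
       [-0.33263193,  0.27138256, -0.90316527],
       [ 0.7104366 , -0.55771001, -0.42923115]]), 't': array([0.35180576, 0.23397411, 0.80255457])}
top {'fx': 433.7521134290419, 'fy': 433.7521134290419, 'cx': 280.443259655009, 'cy': 216.12830412445302, 'R': array([[ 0.0072514 , -0.99997077, -0.00242318],
       [-0.97531823, -0.0065378 , -0.22070707],
       [ 0.22068478,  0.00396381, -0.97533713]]), 't': array([0.00298411, 0.53720639, 1.01577633])}
{'t': 0.1, 'q': array([ 1.07758990e+00,  1.31070900e-01,  1.48917719e+00,  1.15223588e-05,
        1.52299015e+00, -8.54184859e-02]), 'dq': array([-9.36110201e-05, -1.64444465e-03, -1.97767274e-03, -6.82792325e-04,
        6.59837746e-04, -4.84540880e-04]), 'joint_torque': array([-1.03593633e-03, -5.61346042e+01, -4.93092084e+01,  7.69637665e-02,
        2.92845396e-02, -1.35118639e-04]), 'tool_pos': array([0.23769015, 0.55035375, 0.21769741]), 'orientation': array([ 0.318
[... 489 characters left out ...]
e blue_outline [([310, 244], 0.71)]
scene red_outline [([236, 261], 0.71)]
scene board [([277, 255], 0.81)]
scene wood_stamp [([183, 273], 0.53)]
scene glaze_bottle []
scene ring_cutter []
top mould_center [([355, 263], 0.92), ([294, 188], 0.82), ([244, 253], 0.8), ([408, 186], 0.77)]
top mould_foot_a [([248, 246], 0.92), ([416, 230], 0.78), ([239, 272], 0.71), ([359, 252], 0.62)]
top mould_head_a [([288, 196], 0.87), ([396, 180], 0.86), ([349, 271], 0.78), ([296, 170], 0.75)]
top blue_outline [([240, 269], 0.39)]
top red_outline []
top board [([244, 258], 0.66), ([304, 228], 0.58)]
top wood_stamp [([162, 229], 0.66)]
top glaze_bottle [([304, 227], 0.81)]
top ring_cutter [([274, 225], 0.37)]
```

View pics/scene0.png

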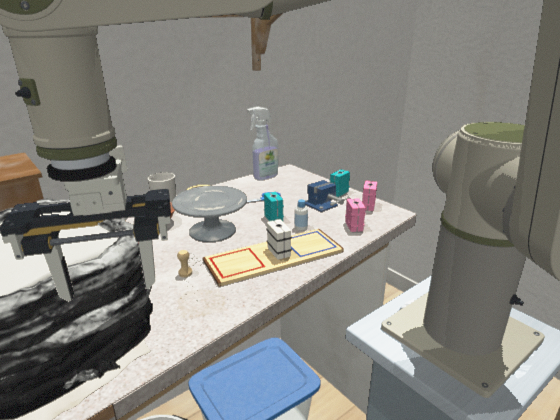

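View pics/top0.png

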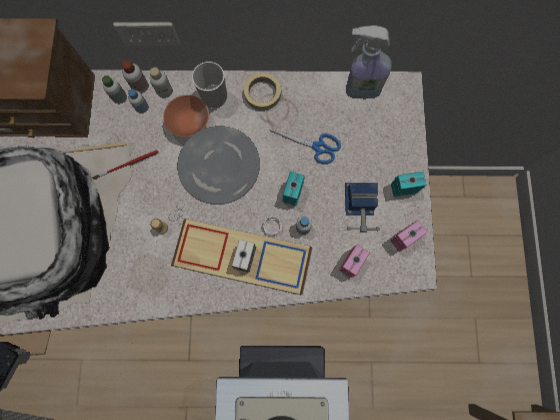

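The top view shows the white, dark-banded mould at (244,255) on the board, with the blue outline to its right at (282,265) and the red one to its left at (203,247). The stamp is at (157,226), the bottle at (304,225) and the ring at (272,227). There are also pink moulds at (355,262) and (409,236), and turquoise ones at (293,188) and (409,184). Only the white mould fits the description. I'll confirm it in an enlarged crop and measure.

```bash
cat > h.py <<'E'
import numpy as np, cv2
from plant import robot
def cal(n):
    c=robot.get_calibration(n); K=np.array([[c['fx'],0,c['cx']],[0,c['fy'],c['cy']],[0,0,1]]); return K,np.array(c['R']),np.array(c['t'])
def proj(n,P):
    K,R,t=cal(n); X=(np.atleast_2d(P)@R.T+t)@K.T; return X[:,:2]/X[:,2:]
def unproj(n,uv,z):
    K,R,t=cal(n); uv=np.atleast_2d(uv).astype(float); d=np.c_[uv,np.ones(len(uv))]@np.linalg.inv(K).T@R; o=-R.T@t
    s=(z-o[2])/d[:,2]; return o+d*s[:,None]
E
python3 - <<'E'
from h import *
a=cv2.imread("pics/top0.png"); b=cv2.imread("pics/scene0.png")
cv2.imwrite("pics/crop_top.png",cv2.resize(a[205:305,150:340],None,fx=4,fy=4,interpolation=cv2.INTER_CUBIC))
cv2.imwrite("pics/crop_scene.png",cv2.resize(b[190:290,170:360],None,fx=4,fy=4,interpolation=cv2.INTER_CUBIC))
for n,im in(("top",a),("scene",b)):
    hsv=cv2.cvtColor(im,cv2.COLOR_BGR2HSV); 
    B,G,R=[im[:,:,i].astype(int) for i in range(3)]
    blue=((B-R)>15).astype(np.uint8); red=((R-G>60)).astype(np.uint8)
    for nm,m in(("blue",blue),("red",red)):
        k=np.zeros_like(m); 
        if n=="top": k[215:300,170:315]=1
        else: k[225:285,200:345]=1
        m=m*k; num,lab,st,ce=cv2.connectedComponentsWithStats(m,connectivity=8)
        i=1+np.argmax(st[1:,4]); print(n,nm,st[i])
        pts=np.argwhere(lab==i)[:,::-1].astype(float)
        w=unproj(n,pts,0.012)[:,:2].astype(np.float32)
        (c,s,an)=cv2.minAreaRect(w*1000); print(np.round(c,1),np.round(s,1),round(an,2))
E
```

```text
top blue [256 241  50  48 321]
[423.5   5.6] [109.9  98.6] 77.74
top red [178 224  51  46 266]
[466.8 205. ] [109.4  98. ] 77.93
scene blue [315 231  21  19  47]
[411.2 -43.6] [ 31.3 100.5] 61.77
scene red [209 248  56  31 253]
[467.2 204.1] [110.5 101.1] 78.0
```

```bash
python3 - <<'E'
from h import *
for n in("top","scene"):
    robot.read_camera(n)
    for t in("board","mould"):
        for d in robot.regions_of(n,t)[:6]:
            print(n,t,d['p'],np.round(d['extent'],1),d['region'].sum())
    for t in("mould_center","mould_foot_a","mould_foot_b","mould_head_a","mould_head_b"):
        print(n,t,[(np.round(d['point'],1).tolist(),round(d['p'],2)) for d in robot.mark_of(n,t)])
E
```

```text
top board 0.63 [242.7 259.6 135.7  72.7] 5302
top mould 0.92 [357.  263.5  30.4  33.4] 546
top mould 0.9 [408.  187.2  32.4  26.3] 620
top mould 0.8 [242.8 257.3  24.7  30.6] 533
top mould 0.74 [408.8 234.8  33.8  33.4] 583
top mould 0.7 [292.8 187.1  21.8  34.2] 503
top mould_center [([242.7, 252.3], 0.95), ([407.8, 237.8], 0.9), ([352.9, 264.4], 0.81), ([292.8, 190.4], 0.66)]
top mould_foot_a [([356.9, 253.2], 0.97), ([342.4, 272.9], 0.95), ([392.5, 247.5], 0.92), ([248.1, 246.6], 0.87), ([292.0, 202.9], 0.8), ([297.2, 178.3], 0.79), ([413.9, 232.4], 0.79), ([392.2, 191.4], 0.73), ([420.3, 185.3], 0.73), ([244.3, 269.3], 0.67)]
top mould_foot_b [([356.9, 253.2], 0.97), ([342.4, 272.9], 0.95), ([392.5, 247.5], 0.92), ([248.1, 246.6], 0.87), ([292.0, 202.9], 0.8), ([297.2, 178.3], 0.79), ([413.9, 232.4], 0.79), ([392.2, 191.4], 0.73), ([420.3, 185.3], 0.73), ([244.3, 269.3], 0.67)]
top mould_head_a [([247.7, 242.2], 0.95), ([349.2, 271.4], 0.95), ([288.1, 197.3], 0.89), ([294.5, 173.7], 0.89), ([400.8, 240.7], 0.89), ([423.7, 227.6], 0.85), ([238.0, 268.1], 0.74), ([425.8, 177.1], 0.
[... 1091 characters left out ...]
, 214.9], 0.85), ([331.7, 199.7], 0.78), ([349.5, 221.3], 0.77), ([283.7, 259.4], 0.75), ([372.2, 202.9], 0.69), ([274.5, 247.8], 0.59), ([359.3, 230.3], 0.57), ([185.0, 272.7], 0.52)]
scene mould_head_a [([333.1, 178.8], 0.93), ([370.4, 178.4], 0.9), ([358.2, 206.1], 0.84), ([367.6, 191.8], 0.84), ([272.4, 224.6], 0.74), ([353.2, 197.1], 0.74), ([273.9, 197.6], 0.7), ([345.8, 166.5], 0.67), ([286.4, 229.7], 0.57), ([277.9, 256.3], 0.56)]
scene mould_head_b [([333.1, 178.8], 0.93), ([370.4, 178.4], 0.9), ([358.2, 206.1], 0.84), ([367.6, 191.8], 0.84), ([272.4, 224.6], 0.74), ([353.2, 197.1], 0.74), ([273.9, 197.6], 0.7), ([345.8, 166.5], 0.67), ([286.4, 229.7], 0.57), ([277.9, 256.3], 0.56)]
```

View pics/crop_top.png

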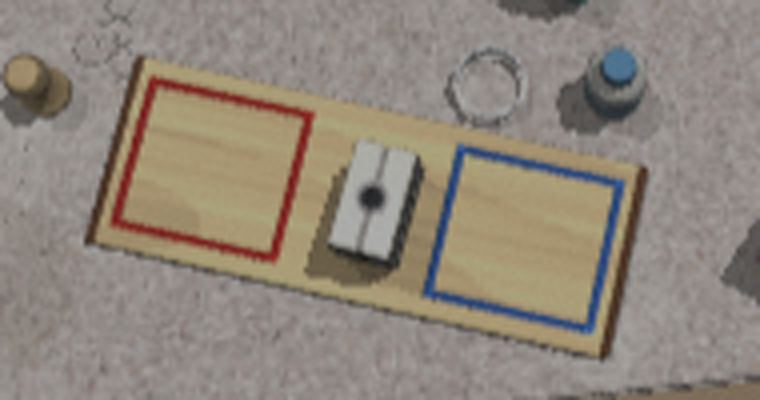

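View pics/crop_scene.png

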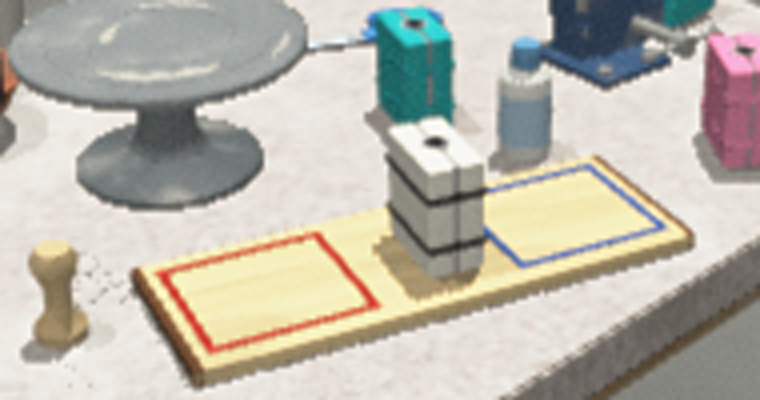

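The crops confirm it: the white block with two black bands and a pour hole stands upright on the board, with the blue outline on its right. Next I'll fit the mould's top face, then plan the push.

```bash
cat >> h.py <<'E'
C_BLUE=np.array([.4235,.0056]); U=np.array([-.0433,-.1994]); U/=np.linalg.norm(U); V=np.array([-U[1],U[0]])
def top_fit(im,z=0.088,roi=(230,280,225,310),show=False):
    """im RGB; white bright top face -> minAreaRect in world"""
    f=im.astype(int); m=((f.min(2)>150)&(f.max(2)-f.min(2)<35)).astype(np.uint8)
    k=np.zeros_like(m); k[roi[0]:roi[1],roi[2]:roi[3]]=1; m*=k
    m=cv2.morphologyEx(m,cv2.MORPH_CLOSE,np.ones((3,3),np.uint8))
    num,lab,st,ce=cv2.connectedComponentsWithStats(m); i=1+np.argmax(st[1:,4])
    pts=np.argwhere(lab==i)[:,::-1].astype(float); w=unproj("top",pts,z)[:,:2]*1000
    return st[i],cv2.minAreaRect(w.astype(np.float32)),lab==i
def uv(p): d=np.asarray(p)-C_BLUE; return d@U,d@V
E
python3 - <<'E'
from h import *
im=cv2.imread("pics/top0.png")[:,:,::-1]
print(im[240:272,228:262].min(2)[::3,::3])
st,r,m=top_fit(im); print(st,r); c=np.array(r[0])/1000; print("along,across",uv(c))
print(np.degrees(np.arctan2(U[1],U[0])))
vis=im.copy(); vis[m]=(255,0,0); 
cv2.imwrite("pics/m0.png",cv2.resize(vis[205:305,150:340],None,fx=4,fy=4,interpolation=cv2.INTER_NEAREST)[:,:,::-1])
# overlay test via scene camera: project box
c3=[]
s=cv2.imread("pics/scene0.png")
E
```

```text
[[113 114 113 114 160 125 122 123 125 122 119 118]
 [120 117 112 113 164 167 112 165 158 123 120 123]
 [116 115 114 125 166 167 154 167 161  85 118 119]
 [115 122  74 163 165 149 166 165 123  52 107 109]
 [114 108  68 169 112  45 143 169  56 101 101 106]
 [111  93  74 168  72  42 132 170  41 105 103  34]
 [116  72 154 168 160 144 169 151  57 103 104  42]
 [121  71 169 170 130 168 169  89  77 101 100  69]
 [102  75 170 168 125 170 170  57  92  98 101 117]
 [ 69  70  42  87 110 163 167  57 101 100  52 118]
 [ 72  72  71  58  39  43  44  42  99  94  38 111]]
[233 240  21  29 313] ((438.5876159667969, 95.47471618652344), (34.48607635498047, 61.61731719970703), 75.36856842041016)
along,across (np.float64(-0.09102949891570325), np.float64(-0.004327943198063381))
-102.2516508269487
```

View pics/m0.png

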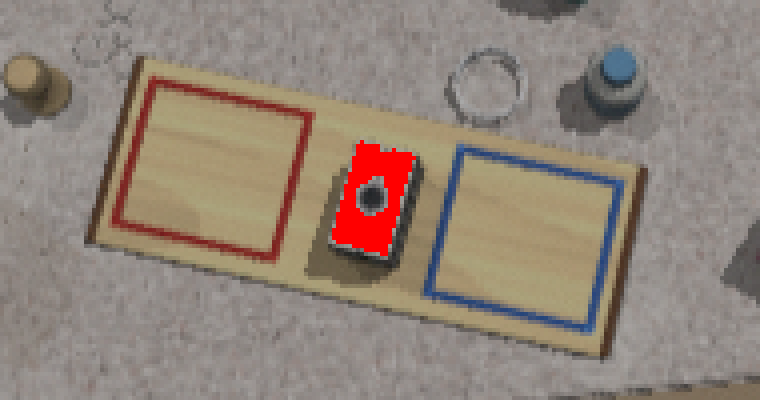

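```bash
python3 - <<'E'
from h import *
from scipy.spatial.transform import Rotation as Ro
R=Ro.from_rotvec(robot.read_state()['orientation']).as_matrix(); print(R.round(3))
a=np.degrees(np.arctan2(R[1,1],R[0,1])); print("jaw yaw",a,"V yaw",np.degrees(np.arctan2(V[1],V[0])), robot.read_state()['q'])
for z in(.1,.12,.15): print(z,unproj("top",[[178,163],[260,163],[218,203],[218,127]],z).round(3).tolist())
print("stamp,bottle,ring",[unproj("top",[p],0)[0].round(3) for p in([162,229],[304,232],[273,227])])
m=np.array([.4386,.0955])
print("start",C_BLUE-.145*U-.004*V)
E
```

```text
[[ 0.     0.397  0.918]
 [ 0.     0.918 -0.397]
 [-1.     0.     0.   ]]
jaw yaw 66.63581059514179 V yaw -12.2516508269487 [ 1.07761209e+00  1.30356503e-01  1.48817578e+00 -1.48620023e-05
  1.52300466e+00 -8.54014951e-02]
0.1 [[0.66, 0.259, 0.1], [0.661, 0.058, 0.1], [0.559, 0.157, 0.1], [0.756, 0.165, 0.1]]
0.12 [[0.653, 0.254, 0.12], [0.654, 0.057, 0.12], [0.554, 0.154, 0.12], [0.747, 0.161, 0.12]]
0.15 [[0.642, 0.246, 0.15], [0.644, 0.055, 0.15], [0.547, 0.149, 0.15], [0.733, 0.156, 0.15]]
stamp,bottle,ring [array([0.514, 0.315, 0.   ]), array([ 0.509, -0.055,  0.   ]), array([0.522, 0.026, 0.   ])]
start [0.45036095 0.14814645]
```

```bash
python3 - <<'E'
from h import *
def P(n): 
    K,R,t=cal(n); return K@np.c_[R,t]
for a,b in (((218.5,164),(210.5,200)),((178,163),(182,190)),((218,203),(185,211))):
    X=cv2.triangulatePoints(P("top"),P("scene"),np.array(a,float),np.array(b,float)); print((X[:3]/X[3]).ravel().round(3))
# ellipse rim check in scene for z heights: circle centre from top
for z in(.08,.1,.12,.14):
    e=unproj("top",[[178,163],[260,163],[218,203],[218,127]],z); print(z,proj("scene",e).round(0).tolist())
b=cv2.imread("pics/scene0.png"); cv2.imwrite("pics/plate.png",cv2.resize(b[170:260,160:270],None,fx=6,fy=6,interpolation=cv2.INTER_CUBIC))
E
```

```text
[0.658 0.159 0.099]
[0.64  0.245 0.156]
[0.596 0.205 0.09 ]
0.08 [[174.0, 216.0], [239.0, 196.0], [229.0, 218.0], [189.0, 195.0]]
0.1 [[176.0, 209.0], [240.0, 190.0], [230.0, 211.0], [191.0, 190.0]]
0.12 [[178.0, 203.0], [242.0, 184.0], [232.0, 205.0], [193.0, 184.0]]
0.14 [[181.0, 196.0], [243.0, 178.0], [234.0, 198.0], [195.0, 178.0]]
```

View pics/plate.png

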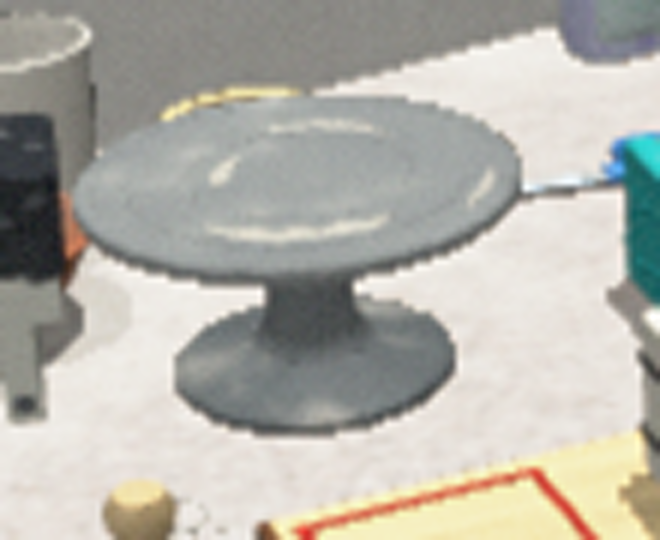

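Plate stand at about (0.658, 0.159) with radius 0.10 and top near z 0.10, so I'll keep the gripper body clear of it. I'll align the jaws across the board, fingers about 20 mm apart, and approach behind the mould.

play_rows(
  plan=[
    {"slide": [0.49, -0.95, 0], "roll": -0.7, "fingers": -0.57},
    {"slide": [0.49, -0.95, 0], "roll": -0.7, "fingers": -0.57},
    {"slide": [0.49, -0.95, 0], "roll": -0.7, "fingers": -0.57},
    {"slide": [0.49, -0.95, 0], "roll": -0.7, "fingers": -0.57},
    {"slide": [0.49, -0.95, 0], "roll": -0.7, "fingers": -0.57},
    {"slide": [0.49, -0.95, 0], "roll": -0.7, "fingers": -0.57},
    {"slide": [0.49, -0.95, 0], "roll": -0.7, "fingers": -0.57},
    {"slide": [0.49, -0.95, 0], "roll": -0.7, "fingers": -0.57},
    {"slide": [0.49, -0.95, 0], "roll": -0.7, "fingers": -0.57},
    {"slide": [0.49, -0.95, 0], "roll": -0.7, "fingers": -0.57},
    {"slide": [0.49, -0.95, 0], "roll": -0.7, "fingers": -0.57},
    {"slide": [0.49, -0.95, 0], "roll": -0.7, "fingers": -0.57},
    {"slide": [0.49, -0.95, 0], "roll": -0.7, "fingers": -0.57},
    {"slide": [0.49, -0.95, 0], "roll": -0.76, "fingers": -0.57},
    {"slide": [0, 0, 0], "roll": 0, "fingers": -0.57},
    {"slide": [0, 0, 0], "roll": 0, "fingers": -0.57},
  ],
)

```text
t: 3.8
tool_pos: [0.4435, 0.1522, 0.2187]
orientation: [1.364, 1.101, -1.364]
force: [-0.4, -0.3, 0.8]
opening: 0.0199
```

play_rows(
  plan=[
    {"slide": [0, 0, -1], "roll": 0, "fingers": -0.57},
    {"slide": [0, 0, -1], "roll": 0, "fingers": -0.57},
    {"slide": [0, 0, -1], "roll": 0, "fingers": -0.57},
    {"slide": [0, 0, -1], "roll": 0, "fingers": -0.57},
    {"slide": [0, 0, -1], "roll": 0, "fingers": -0.57},
    {"slide": [0, 0, 0], "roll": 0, "fingers": -0.57},
    {"slide": [0, 0, 0], "roll": 0, "fingers": -0.57},
  ],
)

```text
t: 4.68
tool_pos: [0.4442, 0.1525, 0.0698]
orientation: [1.365, 1.101, -1.363]
force: [-0.2, -0.1, -0.1]
opening: 0.0201
```

```bash
cat > look.py <<'E'
import sys
from h import *
from scipy.spatial.transform import Rotation as Ro
tag=sys.argv[1]; x=[]
for n,(r0,r1,c0,c1) in (("top",(195,295,150,340)),("scene",(150,290,160,360))):
    im=robot.read_camera(n); cv2.imwrite(f"pics/{n}_{tag}.png",im[:,:,::-1])
    k=760/(c1-c0); x.append(cv2.resize(im[r0:r1,c0:c1],(760 if n=="top" else 560,400),interpolation=cv2.INTER_CUBIC)[:,:,::-1])
for n,y in zip(("t","s"),x): cv2.imwrite(f"pics/c{n}_{tag}.png",y)
s=robot.read_state(); R=Ro.from_rotvec(s['orientation']).as_matrix()
print("tcp",s['tool_pos'].round(4),"uv",np.round(uv(s['tool_pos'][:2]),4),"jaw",np.degrees(np.arctan2(R[1,1],R[0,1])).round(2),"down",R[:,0].round(3),"F",s['force'].round(1),s['t'])
E
python3 look.py a
```

```text
tcp [0.4449 0.1524 0.0704] uv [-0.148  -0.0102] jaw -12.2 down [ 0.003  0.001 -1.   ] F [-0.1  0.2 -0.9] 4.775
```

View pics/cs_a.png

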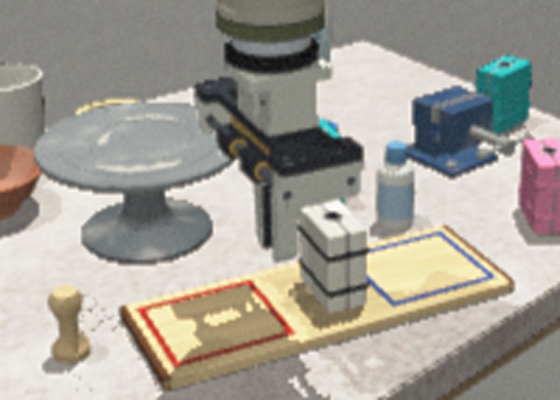

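View pics/ct_a.png

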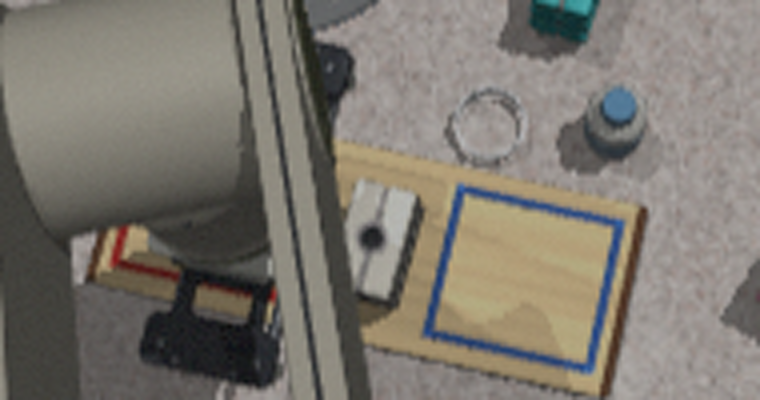

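play_rows(
  plan=[
    {"slide": [-0.27, -0.55, 0], "roll": 0, "fingers": -0.57},
    {"slide": [0, 0, -0.4], "roll": 0, "fingers": -0.57},
    {"slide": [0, 0, -0.4], "roll": 0, "fingers": -0.57},
    {"slide": [0, 0, -0.4], "roll": 0, "fingers": -0.57},
    {"slide": [0, 0, -0.4], "roll": 0, "fingers": -0.57},
    {"slide": [0, 0, 0], "roll": 0, "fingers": -0.57},
    {"slide": [0, 0, 0], "roll": 0, "fingers": -0.57},
  ],
)

```text
t: 5.65
tool_pos: [0.4357, 0.1354, 0.0207]
orientation: [1.365, 1.101, -1.365]
force: [-0.0, -0.3, -0.4]
opening: 0.0201
```

```bash
python3 look.py b
```

```text
tcp [0.4361 0.1355 0.0211] uv [-0.1296 -0.0152] jaw -12.24 down [ 0.001  0.    -1.   ] F [-0.1  0.2 -0.1] 5.75
```

View pics/cs_b.png

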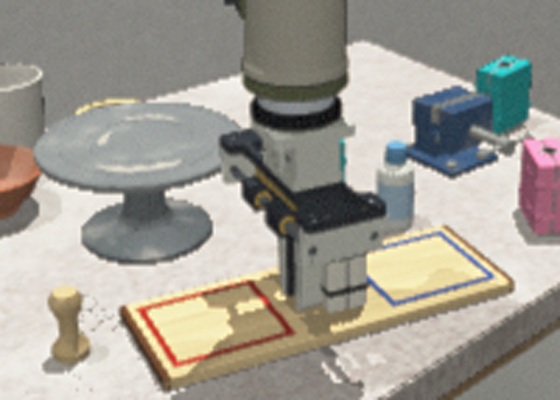

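View pics/ct_b.png

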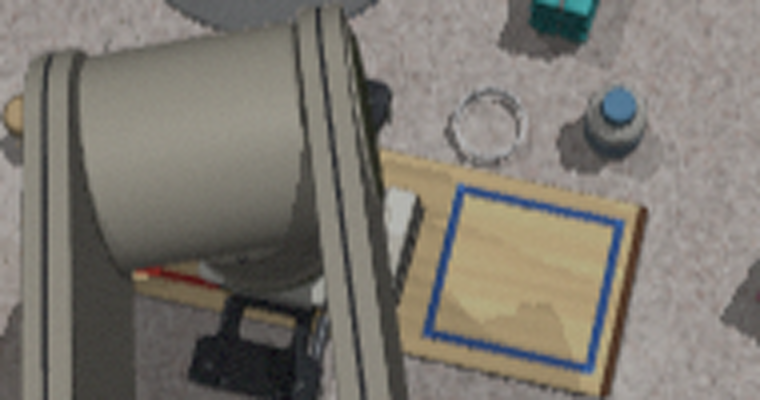

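play_rows(
  plan=[
    {"slide": [-0.028, -0.13, 0], "roll": 0, "fingers": -0.57},
    {"slide": [-0.028, -0.13, 0], "roll": 0, "fingers": -0.57},
    {"slide": [-0.028, -0.13, 0], "roll": 0, "fingers": -0.57},
    {"slide": [-0.028, -0.13, 0], "roll": 0, "fingers": -0.57},
    {"slide": [-0.028, -0.13, 0], "roll": 0, "fingers": -0.57},
    {"slide": [-0.028, -0.13, 0], "roll": 0, "fingers": -0.57},
    {"slide": [-0.028, -0.13, 0], "roll": 0, "fingers": -0.57},
    {"slide": [0, 0, 0], "roll": 0, "fingers": -0.57},
  ],
)

```text
t: 6.75
tool_pos: [0.4296, 0.1076, 0.0206]
orientation: [1.365, 1.1, -1.365]
force: [0.8, -0.3, 0.2]
opening: 0.0199
```

```bash
python3 look.py c
```

```text
tcp [0.4295 0.1077 0.0204] uv [-0.1011 -0.0158] jaw -12.25 down [-0.001 -0.    -1.   ] F [ 0.2  0.8 -0.6] 6.85
```

View pics/cs_c.png

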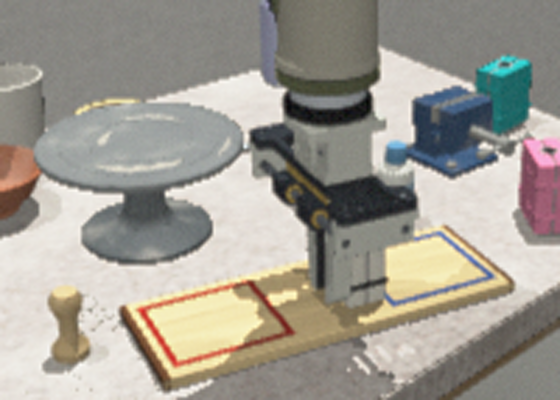

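View pics/ct_c.png

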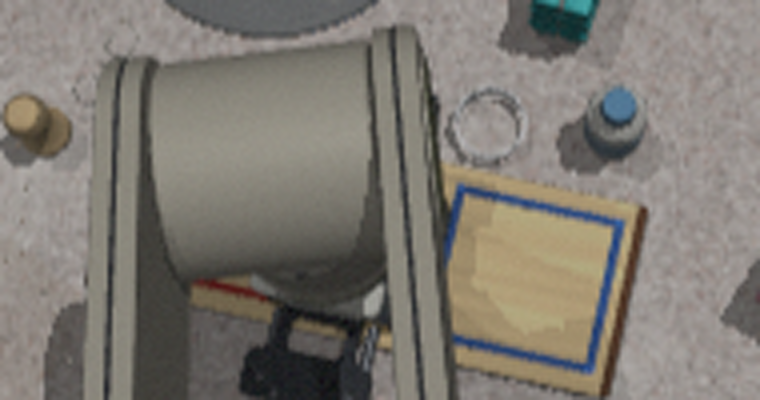

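play_rows(
  plan=[
    {"slide": [-0.025, -0.114, 0], "roll": 0, "fingers": -0.57},
    {"slide": [-0.025, -0.114, 0], "roll": 0, "fingers": -0.57},
    {"slide": [-0.025, -0.114, 0], "roll": 0, "fingers": -0.57},
    {"slide": [0, 0, 0], "roll": 0, "fingers": -0.57},
    {"slide": [0.1, 0.45, 0], "roll": 0, "fingers": -0.57},
    {"slide": [0.2, 0.9, 0.0], "roll": 0, "fingers": -0.57},
    {"slide": [0.06, 0.3, 0.8], "roll": 0, "fingers": -0.57},
    {"slide": [0, 0, 0.9], "roll": 0, "fingers": -0.57},
    {"slide": [0, 0, 0], "roll": 0, "fingers": -0.57},
    {"slide": [0, 0, 0], "roll": 0, "fingers": -0.57},
  ],
)

```text
t: 8.1
tool_pos: [0.438, 0.1476, 0.0709]
orientation: [1.364, 1.101, -1.365]
force: [-0.8, -0.4, -1.1]
opening: 0.0202
```

```bash
python3 look.py d; python3 - <<'E'
from h import *
im=cv2.imread("pics/top_d.png")[:,:,::-1]
st,r,m=top_fit(im); print(st,r); c=np.array(r[0])/1000; print("along,across",uv(c))
E
```

```text
tcp [0.4374 0.1472 0.0704] uv [-0.1413 -0.0164] jaw -12.25 down [-0.002 -0.    -1.   ] F [-0.1  0.1 -0.8] 8.2
[246 243  19  28 312] ((433.1942138671875, 66.79617309570312), (35.22684860229492, 60.892478942871094), 77.94033813476562)
along,across (np.float64(-0.061859598492173054), np.float64(-0.0035127565314393874))
```

View pics/cs_d.png

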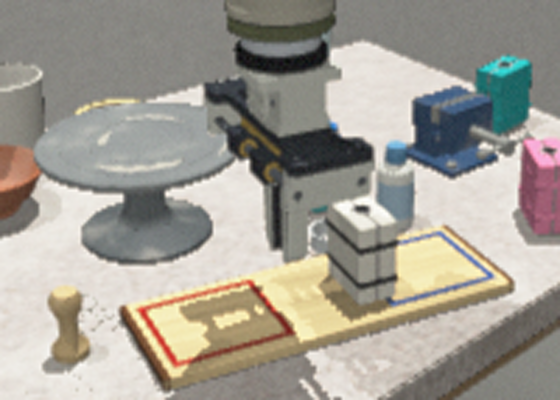

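View pics/ct_d.png

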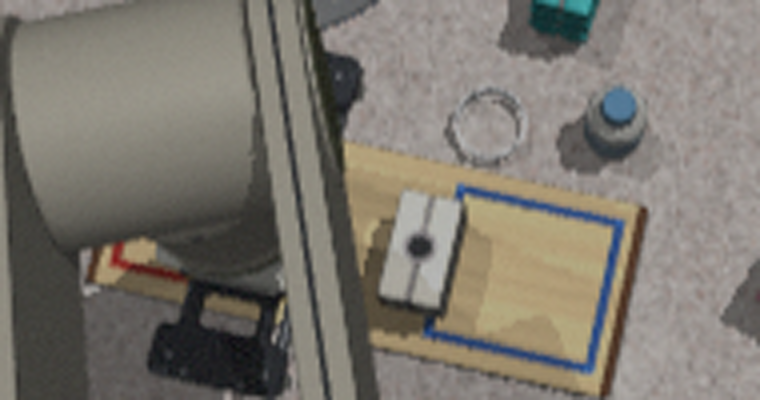

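Now upright at about −62 mm along the board and −3.5 mm across it, yaw aligned. I'll nudge it 4 mm more with a low push to centre the fall, then back off and raise for the high push.

play_rows(
  plan=[
    {"slide": [0, 0, -0.85], "roll": 0, "fingers": -0.57},
    {"slide": [0, 0, -0.8], "roll": 0, "fingers": -0.57},
    {"slide": [0, 0, 0], "roll": 0, "fingers": -0.57},
    {"slide": [-0.14, -0.65, 0], "roll": 0, "fingers": -0.57},
    {"slide": [-0.14, -0.65, 0], "roll": 0, "fingers": -0.57},
    {"slide": [-0.02, -0.094, 0], "roll": 0, "fingers": -0.57},
    {"slide": [-0.02, -0.094, 0], "roll": 0, "fingers": -0.57},
    {"slide": [-0.02, -0.094, 0], "roll": 0, "fingers": -0.57},
    {"slide": [-0.02, -0.094, 0], "roll": 0, "fingers": -0.57},
    {"slide": [-0.02, -0.094, 0], "roll": 0, "fingers": -0.57},
    {"slide": [0, 0, 0], "roll": 0, "fingers": -0.57},
    {"slide": [0, 0, 0], "roll": 0, "fingers": -0.57},
  ],
)

```text
t: 9.7
tool_pos: [0.4269, 0.0941, 0.0221]
orientation: [1.365, 1.1, -1.365]
force: [0.2, -0.4, -0.6]
opening: 0.0202
```

play_rows(
  plan=[
    {"slide": [0.1, 0.45, 0], "roll": 0, "fingers": -0.57},
    {"slide": [0.2, 0.9, 0.0], "roll": 0, "fingers": -0.57},
    {"slide": [0.03, 0.15, 0.85], "roll": 0, "fingers": -0.57},
    {"slide": [0, 0, 0.87], "roll": 0, "fingers": -0.57},
    {"slide": [0, 0, 0], "roll": 0, "fingers": -0.57},
    {"slide": [0, 0, 0], "roll": 0, "fingers": -0.57},
  ],
)

```text
t: 10.45
tool_pos: [0.4364, 0.1395, 0.073]
orientation: [1.364, 1.101, -1.365]
force: [-0.4, 0.4, -0.1]
opening: 0.0199
```

```bash
python3 look.py e; python3 - <<'E'
from h import *
im=cv2.imread("pics/top_e.png")[:,:,::-1]
st,r,m=top_fit(im); print(st,r); c=np.array(r[0])/1000; print("along,across",uv(c))
E
```

```text
tcp [0.4359 0.1391 0.0724] uv [-0.1331 -0.0163] jaw -12.24 down [-0.002 -0.    -1.   ] F [-0.6 -0.4 -0.3] 10.55
[247 243  20  28 298] ((432.51904296875, 63.63630676269531), (34.82538604736328, 60.891780853271484), 77.93846130371094)
along,across (np.float64(-0.05862842293809462), np.float64(-0.003502008354891792))
```

View pics/ct_e.png

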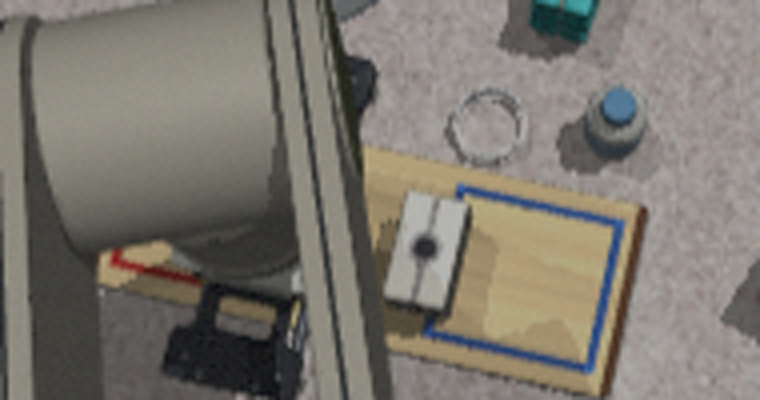

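play_rows(
  plan=[
    {"slide": [0.36, -0.08, 0], "roll": 0, "fingers": -0.57},
    {"slide": [-0.134, -0.62, 0], "roll": 0, "fingers": -0.57},
    {"slide": [-0.134, -0.62, 0], "roll": 0, "fingers": -0.57},
    {"slide": [0, 0, 0], "roll": 0, "fingers": -0.57},
    {"slide": [-0.028, -0.13, 0], "roll": 0, "fingers": -0.57},
    {"slide": [-0.028, -0.13, 0], "roll": 0, "fingers": -0.57},
    {"slide": [-0.028, -0.13, 0], "roll": 0, "fingers": -0.57},
    {"slide": [-0.028, -0.13, 0], "roll": 0, "fingers": -0.57},
    {"slide": [-0.028, -0.13, 0], "roll": 0, "fingers": -0.57},
  ],
)

```text
t: 11.68
tool_pos: [0.4354, 0.0799, 0.0739]
orientation: [1.365, 1.1, -1.364]
force: [0.5, 1.4, 0.2]
opening: 0.0201
```

```bash
python3 look.py f
```

```text
tcp [0.4353 0.0796 0.0737] uv [-0.0749 -0.0042] jaw -12.26 down [-0. -0. -1.] F [-0.   0.5  0.2] 11.775
```

View pics/cs_f.png

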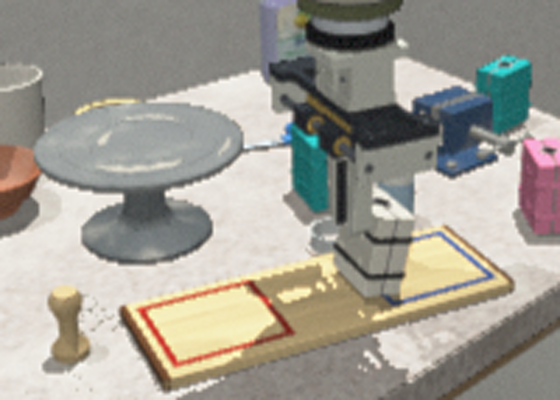

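The mould is tipping over its far foot edge as planned, with its head leaning towards the blue outline. I'll continue the high push.

play_rows(
  plan=[
    {"slide": [-0.028, -0.13, 0], "roll": 0, "fingers": -0.57},
    {"slide": [-0.028, -0.13, 0], "roll": 0, "fingers": -0.57},
    {"slide": [-0.028, -0.13, 0], "roll": 0, "fingers": -0.57},
    {"slide": [-0.028, -0.13, 0], "roll": 0, "fingers": -0.57},
    {"slide": [-0.028, -0.13, 0], "roll": 0, "fingers": -0.57},
    {"slide": [0, 0, 0], "roll": 0, "fingers": -0.57},
    {"slide": [0, 0, 0], "roll": 0, "fingers": -0.57},
    {"slide": [0, 0, 0], "roll": 0, "fingers": -0.57},
  ],
)

```text
t: 12.78
tool_pos: [0.4311, 0.0606, 0.0737]
orientation: [1.365, 1.101, -1.365]
force: [0.2, 0.3, -0.2]
opening: 0.0201
```

```bash
python3 look.py g
```

```text
tcp [0.4312 0.0607 0.0737] uv [-0.0554 -0.0042] jaw -12.23 down [-0.  0. -1.] F [ 0.9 -0.7 -0. ] 12.875
```

View pics/cs_g.png

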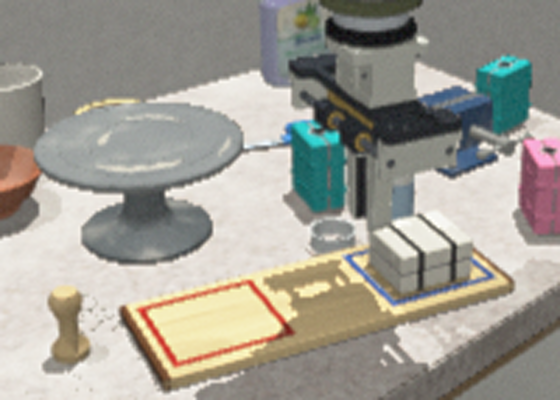

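It has fallen flat inside the outline. I'll lift the arm straight up, move it away and check.

play_rows(
  plan=[
    {"slide": [0.1, 0.4, 0.4], "roll": 0, "fingers": -0.57},
    {"slide": [0, 0.4, 0.8], "roll": 0, "fingers": -0.57},
    {"slide": [0, 0.6, 0.8], "roll": 0, "fingers": -0.57},
    {"slide": [0, 1, 0.8], "roll": 0, "fingers": -0.57},
    {"slide": [0, 1, 0.8], "roll": 0, "fingers": -0.57},
    {"slide": [0, 1, 0], "roll": 0, "fingers": -0.57},
    {"slide": [0, 1, 0], "roll": 0, "fingers": -0.57},
    {"slide": [0, 0, 0], "roll": 0, "fingers": -0.57},
    {"slide": [0, 0, 0], "roll": 0, "fingers": -0.57},
  ],
)

```text
t: 14.0
tool_pos: [0.4341, 0.2227, 0.1821]
orientation: [1.364, 1.101, -1.364]
force: [-0.0, -0.8, 0.0]
opening: 0.0201
```

```bash
python3 look.py h; python3 - <<'E'
from h import *
im=cv2.imread("pics/top_h.png")[:,:,::-1]
st,r,m=top_fit(im,z=0.050,roi=(225,300,250,312)); print(st,r); c=np.array(r[0])/1000; print("along,across",uv(c))
print([np.round(np.array(uv(p/1000.))*1000,1).tolist() for p in cv2.boxPoints(r)])
print([(t,np.round(robot.mark_of("top",t)[0]['point']).tolist() if robot.mark_of("top",t) else None) for t in("wood_stamp","glaze_bottle","ring_cutter")])
E
```

```text
tcp [0.4342 0.2221 0.1819] uv [-0.2138 -0.0355] jaw -12.28 down [ 0. -0. -1.] F [ 0.3  0.4 -0.1] 14.1
[272 251  16  27 281] ((420.2763671875, 8.262764930725098), (26.643047332763672, 62.03596115112305), 77.76331329345703)
along,across (np.float64(-0.0019180467685724685), np.float64(-0.0037152687896967467))
[[11.4, -34.7], [11.4, 27.3], [-15.2, 27.3], [-15.2, -34.7]]
[('wood_stamp', None), ('glaze_bottle', [304.0, 227.0]), ('ring_cutter', [275.0, 225.0])]
```

View pics/ct_h.png

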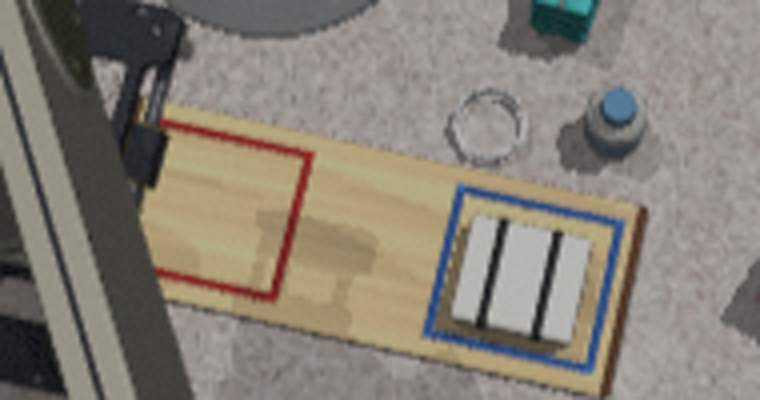

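View pics/cs_h.png

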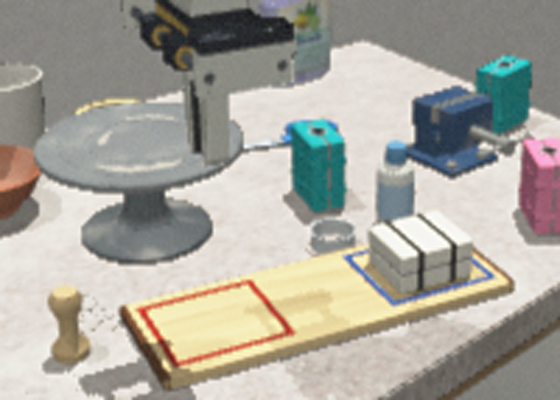

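The mould lies flat and square inside the blue lines, centred to a few mm, and the stamp, bottle and ring are where they were. The arm is clear, so I'm handing in.

```bash
python3 -c "
from plant import robot
print(robot.close_job())"
```

```text
the job is handed in; nothing more can be done
None
```

The white mould now lies flat inside the blue outline with its head pointing away from the board's middle, and I have handed the job in (no verdict was reported).

**Low push:** With the two fingertips about 10 mm above the board, I slid the mould upright in two goes. Its centre went from about 91 mm to about 59 mm from the outline's centre (limit 77 mm), and it ended square to the board.

**High push:** I then pushed about 60 mm above its foot. It tipped over the far edge and fell by itself, and I moved the arm clear.

**Last checks:**
- **Mould position:** The top-camera fit put the mould about 2 mm off the outline's centre along the board and 4 mm across, at the board's own angle. That fit covered only the white strip between the bands. Its full outline I judged by eye, and it lies well inside the blue lines all round.
- **Things to leave alone:** The bottle and ring were found within about 3 pixels of their first positions. The network did not report the stamp in the last top view, where the arm may have hidden it. In the scene view the stamp stands where it was.
- **Forces and time:** Force readings stayed within 2 N whenever they were read, and the job took about 14 s of the 50 s.

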